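Slide a lid off the stack onto the bread tin and bolt it

ROBOT

A 7-joint arm with a two-finger parallel gripper is mounted at the origin on the work surface. World frame = base frame: x ahead of the robot, y to its left, z up, the work surface at z = 0. Lengths are in m, angles in rad, forces in N, time in s.
With the tool pointing down it reaches from about 0.4 to 0.85 m from the base axis. Payload 10.4 kg.
Tool frame: the origin (TCP) lies at the very end of the fingers, on their centre line; the grasp point (between the pads) lies manip.hold_point_z behind it (manip.hold_point_z is the distance from the TCP to the grasp point, in m); z points along the fingers, x is the direction in which the jaws open and shut, and the axes are right-handed (so a half turn about z gives the same grasp; the last joint's range is limited). The gripper opens to 85 mm and grips with 20 to 120 N. Pads are 22 mm wide; open, the fingers measure 114 mm over their backs; the gripper's body (76 mm by 85 mm) begins 54 mm behind the grasp point. The pads swing forward as they close: fully open they stand 13 mm farther back than shut.
Start: joints at [-1.215, 0.332, -0.065, 1.46, 0.022, 1.35, -0.088], TCP at [0.231, 0.581, 0.231] pointing down, gripper open.
Joint ranges: [-2.6, 2.6], [-0.5, 2.12], [-1.47, 1.34], [0.16, 2.42], [-1.27, 4.41], [0.06, 2.06], [-2.6, 2.6]. Speed limits (rad/s): [2.22, 2.22, 2.79, 2.79, 3.14, 3.14, 3.14].

INTERFACE

Orientations are given as a unit quaternion [x, y, z, w].
In Python, from workcell import readout, camera, camera_info, manip gives the robot as it stands.
- The arm moves only by the tool play_rows, never from a script. Its argument "rows" is a list of rows, each a list of 3 entries, a list of its own where there are three numbers: the shift along the world's x, y, z in mm, then the turn, a rotation vector about the world's x, y, z in degrees, then the finger opening in mm, from 0 to 85.4. In form: [[[tx, ty, tz], [rx, ry, rz], fingers], ...]. A call has 1 to 12 rows; each row shifts and turns the commanded pose from where the row before left it; what a row does not reach is not made up. A row lasts 1/8 s, in which the tool goes at most 62.5 mm and 10.7 degrees, less where a joint would pass 70% of its speed; a pose out of reach is approached as far as the arm can. A call with a gripper value outside its range is refused whole. The fingers move at their own pace and stop on an object; "force" is the grip in N (left out, the last holds). Time passes only in rows, so rows that do not move let the fingers close. It gives the time, the measured TCP pose, the force and the opening at its end, in the units of the state.
- readout.get_obs(): the state, without advancing time (a new reading comes with each control period).
- camera(name): name is "side" or "top"; returns the picture (480x640x3 uint8, blue, green, red); there is no depth.
- camera_info(name): a dict with "fx", "fy", "cx", "cy" (pixels), "world_from_camera" (4x4, takes a point from camera to world coordinates). Camera axes: x right, y up, looking along -z (the intrinsics and any distortion apply to the point x, -y, -z); pixel columns grow to the right and rows downward; lengths in m; the calibration is good to about 2 mm. A picture is of the moment at which its call begins. camera_info takes no time and is no camera call.
- manip.hand_in(): hands the job in, once; it reports no verdict.
The state is a dict: "clock": time; "joint_pos": joint angles; "joint_velocities": joint speeds; "tau": joint torques, N m; "position": TCP position; "ee_rot": TCP orientation; "ft_force": force on the tool from outside, world axes, zero at the start; "torque": the same for the moment, N m; "grip_width": opening from 0.0 (shut) to 1.0 (fully open).
Only numpy, scipy, OpenCV 4.12 (cv2) and the standard library are available. Lean on these libraries where they do the work, as an engineer would, in place of code of your own. Each camera call takes 0.05 s, during which the arm holds its last target.

TASK

Close the bread tin on the stand: slide the top lid off the stack of lids, straight across onto the tin until it is fully home against the tin's far wall, then push the red-knobbed bolt all the way in behind it. Slide the lid, do not lift it, and press only gently, since the sheet-metal lids dent; leave the rest of the stack and everything else on the table as it is.

Things in the scene. Friction and masses are not known exactly. Their poses are not given: they have to be found in the camera images.
- stand: Fixed closing stand on a flat 12 mm plate, 190 mm (x) by 290 mm (y). Origin on the table top; +y is the sliding direction from the lid stack (y = -61 mm) to the tin (y = +66 mm), x across it, z up; its yaw varies. Gap between stack (front edge y = -6 mm) and tin (y = +11 mm). Grey bolt housing in front of the gap, x = -58 to -113 mm, y = -9 to +16 mm, 112 mm high.
- magazine (a point): Point on the table under the middle of the blue lid magazine; axes as the stand's. Side walls, inner faces at x = +-51.5 mm, 112 mm high; back wall at y = -56.5 mm, 115 mm high; open towards +y. The top lid's upper face is at 116 mm, so the back wall hides its rear edge and it cannot be pushed from behind while on the stack.
- tin_spot (a point): Point on the table under where the lid's centre is when fully home on the steel tin; axes as the stand's. The tin's rim is 2 to 7 mm lower than the underside of the top lid on the stack, by a height that differs each time: the lid tips and sinks on the way, and must be followed by feel. Guide walls 6 mm above the rim: sides at x = +-52 mm, entry flared; far wall, the stop, at y = +55 mm.
- lid_top_mid (a point): Centre (half-way up) of the top lid: flat metal plate, 100 (x) by 110 (y) by 8 mm (z), 0.2 to 0.37 kg, loose, axes as the stand's at the start. Metal on metal friction is about 0.12 (coated), fingertips about 0.3: it follows fingertips that press on it from above with 5 to 12 N. The contact is hard: touch down at 5 mm/s or slower and keep the force of the fingers on it under 16 N, or it dents.
- lid_second_mid (a point): Centre of the second lid of the stack, same size; must stay within 6 mm of where it is.
- lid_third_mid (a point): Centre of the third lid, same size; must stay within 6 mm of where it is. The lids below it are fixed.
- bolt (a joint): Slide of the bolt along the stand's +x: 0 = withdrawn (as at the start), 0.050 m = fully in, behind the lid's trailing edge. Stays where it is left, about 2 N friction. The bolt bar is 10 mm wide, its centre line at stand y = +3.5 mm, its top at 112 mm; it only goes in when the lid is within about 2.5 mm of home.
- bolt_knob (a point): Centre of the red knob on the bolt: upright cylinder, 18 mm diameter, 28 mm high (from 120 to 148 mm above the table).
- loaf: Loose golden cube loaf, 98 mm, beside the stand; origin under its centre. Leave alone.
- scraper: Loose dough scraper, 110 x 80 x 12 mm, white handle; leave alone.
- brush: Loose pastry brush; leave alone.
- bowl: Loose steel bowl, 150 mm across, 65 mm high; leave alone.
- seed_jar: Loose amber jar, 70 mm across, 110 mm high; leave alone.
- spare_tin: Loose empty open tin, 110 x 110 x 85 mm; leave alone.
- timer: Loose white kitchen timer, 65 x 65 x 20 mm; leave alone.
Things that resemble listed ones, but are neither listed nor needed, are in the scene too. What is shaped like the part that bears lid_top_mid but turquoise is not meant.

How it is judged:
On the way, in this order (a step that is already met when the one before it is completed fails the run):
1. the top lid has been slid more than half-way across, onto the tin, with the bolt still withdrawn (y of lid_top_mid in the frame of stand above 0.005 m and value of joint bolt below 0.01 m).
2. the lid is home on the tin, its centre within 3 mm of the fully home place, bolt not yet in (y of lid_top_mid in the frame of stand above 0.063 m and height (world z) of lid_top_mid below 0.1115 m and value of joint bolt below 0.01 m), for 0.2 s.
3. the bolt is pushed in (value of joint bolt above 0.045 m), for 0.1 s.
At the end, for the whole second after the job is handed in: The lid lies flat on the tin's rim between its side walls (centre within 3 mm of the fully home place along the slide, 4 mm across), the bolt is in at least 45 of its 50 mm, the second and third lids are within 6 mm of where they were, and the lid is at rest (y of lid_top_mid in the frame of stand between 0.063 and 0.069 m and x of lid_top_mid in the frame of stand between -0.004 and 0.004 m and height (world z) of lid_top_mid below 0.1115 m and angle between lid_top_mid's own z axis and vertical below 0.02 rad and value of joint bolt above 0.045 m and distance of each of lid_second_mid, lid_third_mid from where it was at the start of the episode below 0.006 m and linear speed of lid_top below 0.01 m/s); the robot touches nothing.
It fails at once if the fingers press on the top lid with more than 16 N (contact force between the fingers and lid_top above 16 N).
It fails at once if the top lid is lifted (more than 10 mm above its place on the stack) (height (world z) of lid_top_mid above 0.122 m).
It fails at once if the second or third lid is moved by more than 6 mm (distance of any of lid_second_mid, lid_third_mid from where it was at the start of the episode above 0.006 m).
It fails at once if a bystander on the table is moved by more than 20 mm (distance of any of loaf, scraper, brush, bowl, seed_jar, spare_tin, timer from where it was at the start of the episode above 0.02 m).
It also fails if it takes over 67 s, if anything falls off the work surface, if the arm or the gripper's body presses on something with over 40 N, if the wrist force passes 120 N, or if a joint passes its speed limit or range.

## Working session

There is one attempt and no reset: what is moved stays moved. The work goes in short steps, Python scripts to look and compute and a tool call to move; the robot and the scene stay as the last step left them, time stands still between calls to the robot, and variables do not carry over. Pictures are saved under pics/ and viewed, and the job is handed in when it is done.

Besides the shell and the picture viewer there is one more tool, called after ">>>" as name([rows], argument=value, ...), one row to a line, values as JSON. play_rows: Moves the arm, as the interface text tells. Its arguments: {"type":"object","properties":{"rows":{"type":"array"},"force":{"type":"number"}},"required":["rows"]}

```bash
ls; mkdir -p pics; python3 - <<'E'
from workcell import readout, camera, camera_info, manip
import cv2
for n in("side","top"):
    cv2.imwrite(f"pics/{n}0.png",camera(n)); print(n,camera_info(n))
print(readout.get_obs(), manip.hold_point_z)
E
```

```text
pics
side {'fx': 560.7094256892008, 'fy': 560.7094256892008, 'cx': 314.9354646586885, 'cy': 245.2677567814533, 'world_from_camera': array([[-0.71533427,  0.33964237, -0.61068808, -0.3893539 ],
       [-0.698639  , -0.36532187,  0.6151776 ,  0.96766992],
       [-0.01415733,  0.86670813,  0.49861466,  0.87629584],
       [ 0.        ,  0.        ,  0.        ,  1.        ]])}
top {'fx': 588.573819201193, 'fy': 588.573819201193, 'cx': 330.5008436124999, 'cy': 244.76592540508216, 'world_from_camera': array([[ 0.00309117,  0.99726281, -0.07387382,  0.43102383],
       [-0.99999306,  0.00323624,  0.00184425,  0.00183434],
       [ 0.00207827,  0.0738676 ,  0.99726589,  1.62973363],
       [ 0.        ,  0.        ,  0.        ,  1.        ]])}
{'clock': 0.1, 'joint_pos': array([-1.21460678,  0.33281286, -0.0647177 ,  1.46084836,  0.02160392,
        1.34992055, -0.08851666]), 'joint_velocities': array([-7.99649040e-05, -1.56842128e-03, -5.89906245e-04, -5.48552539e-03,
       -1.19100623e-03, -1.53646060e-03, -8.99087654e-04]), 'tau': array([ 1.27570744e-03, -6.26741552e+01,  4.92280105e-02, -3.92435861e+01,
        1.64790539e-02,  6.98310017e-03,  1.13899247e-05]), 'position': array([0.23099153, 0.58038204, 0.23059721]), 'ee_rot': array([ 8.27579896e-01,  5.61347573e-01, -5.18668482e-04,  3.86270990e-04]), 'ft_force': array([ 0.71195048, -0.09787967, -0.35647368]), 'torque': array([ 0.00409654, -0.03539294,  0.04661084]), 'grip_width': 0.9973743216378487} 0.0187
```

View pics/side0.png

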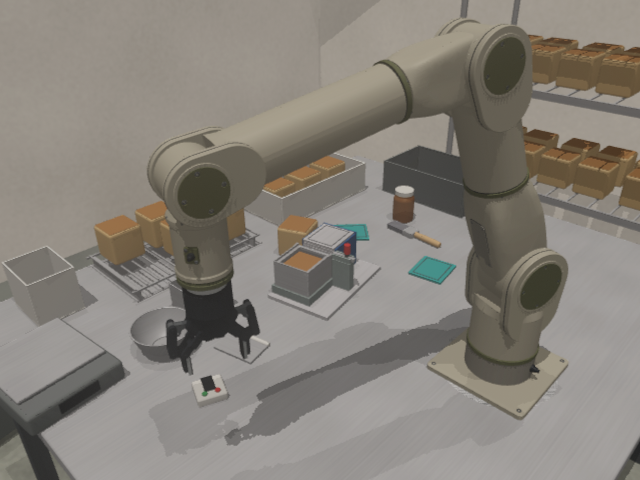

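View pics/top0.png

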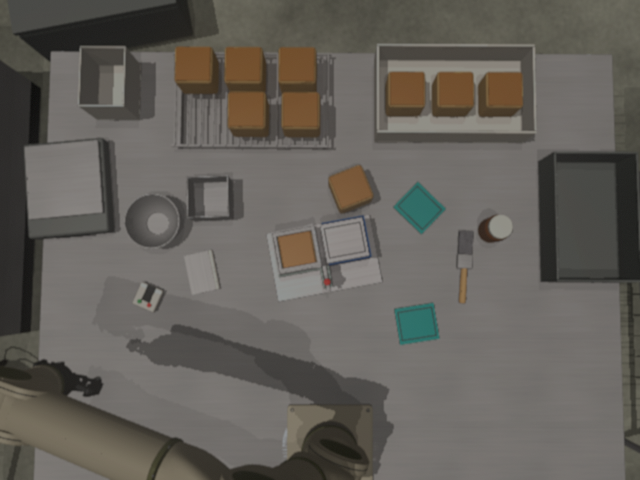

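```bash
python3 - <<'E'
import cv2
a=cv2.imread("pics/top0.png")[205:305,255:395]
cv2.imwrite("pics/c1.png",cv2.resize(a,None,fx=5.7,fy=5.7,interpolation=cv2.INTER_CUBIC))
a=cv2.imread("pics/side0.png")[205:320,260:400]
cv2.imwrite("pics/c2.png",cv2.resize(a,None,fx=5,fy=5,interpolation=cv2.INTER_CUBIC))
E
```

```text
(no output)
```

View pics/c1.png

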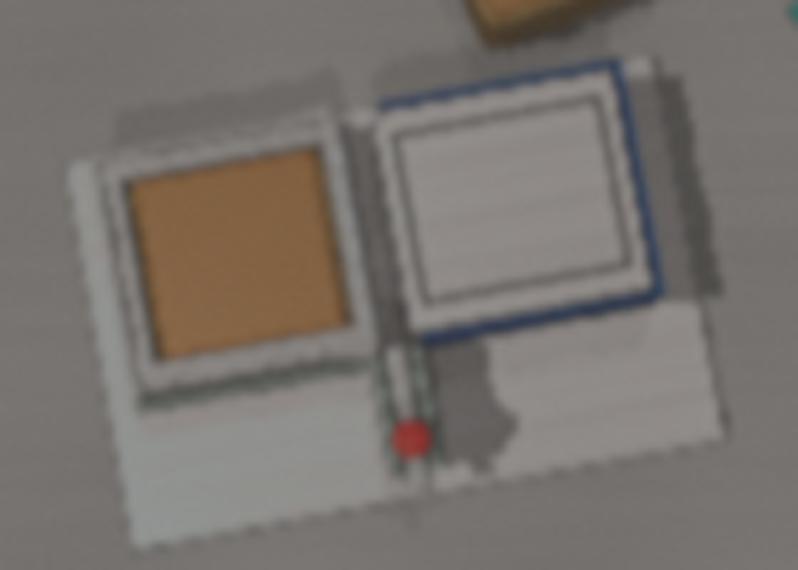

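View pics/c2.png

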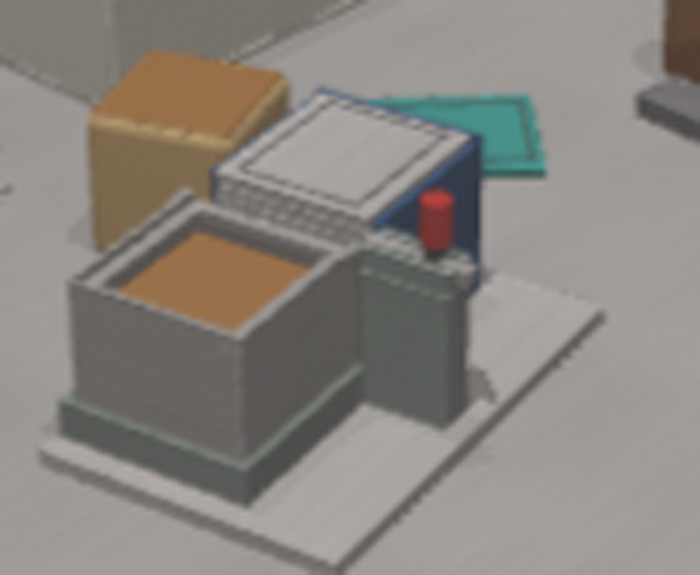

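```bash
cat > h.py <<'E'
import numpy as np
from workcell import camera_info
from scipy.optimize import least_squares
CI={n:camera_info(n) for n in("top","side")}
def proj(n,P):
    c=CI[n];M=c["world_from_camera"];p=(np.atleast_2d(P)-M[:3,3])@M[:3,:3]
    return np.c_[c["cx"]+c["fx"]*p[:,0]/-p[:,2],c["cy"]-c["fy"]*p[:,1]/-p[:,2]]
def ray(n,u,v,z):
    c=CI[n];M=c["world_from_camera"];d=M[:3,:3]@np.array([(u-c["cx"])/c["fx"],-(v-c["cy"])/c["fy"],-1])
    return M[:3,3]+d*(z-M[2,3])/d[2]
def T(u,v):return (255+(u+.5)/5.7-.5,205+(v+.5)/5.7-.5)
def S(u,v):return (260+(u+.5)/5-.5,205+(v+.5)/5-.5)
def world(p,q):
    c,s=np.cos(p[2]),np.sin(p[2]);q=np.atleast_2d(q)
    return np.c_[p[0]+c*q[:,0]-s*q[:,1],p[1]+s*q[:,0]+c*q[:,1],q[:,2]]
E
cat > fit.py <<'E'
from h import *
L=.116
lid={'fl':(.05,-.006,L),'fr':(.05,-.116,L),'nr':(-.05,-.116,L),'nl':(-.05,-.006,L)}
pl={'fl':(.095,.145,.012),'nl':(-.095,.145,.012),'nr':(-.095,-.145,.012)}
O=[("top",*T(380,115),lid['fl']),("top",*T(610,70),lid['fr']),("top",*T(655,288),lid['nr']),("top",*T(415,333),lid['nl']),
("top",*T(73,160),pl['fl']),("top",*T(135,547),pl['nl']),("top",*T(724,437),pl['nr']),
("side",*S(215,178),lid['fl']),("side",*S(322,95),lid['fr']),("side",*S(478,138),lid['nr']),("side",*S(370,222),lid['nl']),
("side",*S(40,452),pl['fl']),("side",*S(340,572),pl['nl']),("side",*S(603,315),pl['nr'])]
def res(p,O=O):
    return np.concatenate([(proj(o[0],world(p,[o[3]]))[0]-np.array(o[1:3])) for o in O])
for sel in ("top","side","both"):
    OO=[o for o in O if sel=="both" or o[0]==sel]
    r=least_squares(lambda p:res(p,OO),[.43,0,.15],loss='soft_l1')
    print(sel,r.x,np.degrees(r.x[2]));print(np.round(res(r.x,OO).reshape(-1,2),1).tolist())
p=r.x
k=ray("top",*T(411,439),.148);print("knob",k)
k2=ray("side",*S(436,200),.148);print("knob side",k2)
for kk in(k,k2):
  d=kk-np.array([p[0],p[1],0]);c,s=np.cos(p[2]),np.sin(p[2]);print("in stand",c*d[0]+s*d[1],-s*d[0]+c*d[1])
E
python3 fit.py
```

```text
top [0.53811816 0.02081234 0.23139373] 13.25788423546534
[[-1.3, 2.6], [-0.2, 0.9], [0.8, 0.3], [1.3, 2.0], [-3.8, -4.9], [0.5, -5.5], [0.1, -10.2]]
side [0.52714138 0.0227512  0.27301906] 15.64283994834024
[[3.0, 0.9], [0.3, 0.9], [0.3, -0.2], [4.5, 0.5], [-3.5, 0.7], [-0.6, -3.3], [-7.3, -5.2]]
both [0.53090443 0.02185635 0.25972448] 14.88111632564225
[[-2.3, 5.4], [-1.5, 2.6], [0.6, 1.7], [1.4, 4.6], [-4.8, -0.6], [1.4, -1.7], [0.3, -9.3], [2.4, 0.2], [0.1, 0.4], [-0.1, -0.5], [3.6, -0.0], [-4.5, -0.4], [-2.4, -4.0], [-7.7, -5.5]]
knob [0.44793422 0.00837528 0.148     ]
knob side [0.44423461 0.01005346 0.148     ]
in stand -0.08364958481905037 0.008279012171113162
in stand -0.08679413265143218 0.010851014430260819
```

```bash
cat >> fit.py <<'E'
print("---- plate offset free")
def res2(p,OO):
    out=[]
    for o in OO:
        q=np.array(o[3])
        if q[2]<.05: q=q+[p[3],p[4],0]
        out.append(proj(o[0],world(p,[q]))[0]-np.array(o[1:3]))
    return np.concatenate(out)
for sel in ("top","side","both"):
    OO=[o for o in O if sel=="both" or o[0]==sel]
    r=least_squares(lambda p:res2(p,OO),[.53,0,.15,0,0],loss='soft_l1')
    print(sel,np.round(r.x,4),np.degrees(r.x[2]));print(np.round(res2(r.x,OO).reshape(-1,2),1).tolist())
    p=r.x;c,s=np.cos(p[2]),np.sin(p[2])
    for kk in(k,k2):
      d=kk-np.array([p[0],p[1],0]);print("knob in stand",c*d[0]+s*d[1],-s*d[0]+c*d[1])
E
python3 fit.py | sed -n '/----/,$p'
```

```text
---- plate offset free
top [ 0.5447  0.0218  0.1836 -0.028  -0.0008] 10.521840964942275
[[-0.7, -0.0], [0.7, 0.3], [-0.0, -0.0], [0.0, -0.2], [-1.0, -0.2], [0.1, -0.0], [0.8, 0.2]]
knob in stand -0.09763553759656354 0.004495380211862004
knob in stand -0.10096648707502401 0.0068209236458020885
side [ 0.5381  0.0258  0.1937 -0.0304  0.0016] 11.099100463918727
[[0.4, -0.6], [0.2, 0.2], [-1.1, 0.3], [0.1, 0.2], [-0.3, 0.7], [-0.2, -0.1], [0.6, -0.8]]
knob in stand -0.09180494415979583 0.0002664401711287463
knob in stand -0.09511229494479657 0.002625424587387756
both [ 5.433e-01  2.200e-02  1.881e-01 -2.890e-02 -2.000e-04] 10.777372019321653
[[-0.9, 0.5], [0.5, 0.6], [-0.1, 0.3], [0.0, 0.3], [-1.3, 1.0], [0.1, 1.0], [0.8, 0.8], [0.1, -1.8], [0.1, -0.8], [-1.5, -0.7], [-0.4, -1.0], [-0.7, -1.3], [-1.2, -2.2], [-0.0, -2.2]]
knob in stand -0.09627341551222325 0.004436422561434939
knob in stand -0.09959396030422327 0.006776798380725377
```

Candidates: grey top lid on the blue magazine (346,240). The turquoise lookalike plates at (419,207) and (417,323) are excluded by colour, and the white scraper at (201,272) isn't a lid. The crop shows the grey lid on the stack between the blue walls, with the tin to its left. The red knob is at (327,283). Stand ≈ (0.543, 0.022), yaw ≈ 10.7°.

I'll shut the fingers and travel at height.

>>> play_rows([
  [[20,-38,0],[0,0,2.7],0],
  [[20,-38,0],[0,0,2.7],0],
  [[20,-38,0],[0,0,2.7],0],
  [[20,-38,0],[0,0,2.7],0],
  [[20,-38,0],[0,0,2.7],0],
  [[20,-38,0],[0,0,2.7],0],
  [[20,-38,0],[0,0,2.7],0],
  [[20,-38,0],[0,0,2.7],0],
  [[20,-38,0],[0,0,2.7],0],
  [[20,-38,0],[0,0,2.7],0],
  [[20,-38,0],[0,0,2.7],0],
  [[20,-38,0],[0,0,2.6],0],
], force=40)

```text
clock: 1.6
position: [0.4714, 0.1234, 0.2312]
ee_rot: [0.638, 0.77, -0.0, -0.0]
ft_force: [0.9, -0.1, -0.2]
grip_width: -0.001
```

>>> play_rows([
  [[20,-38,0],[0,0,0],0],
  [[20,-38,0],[0,0,0],0],
  [[20,-38,0],[0,0,0],0],
  [[15,-35,0],[0,0,0],0],
  [[9,-18,-20],[0,0,0],0],
  [[0,0,-25],[0,0,0],0],
  [[0,0,-25],[0,0,0],0],
  [[0,0,-15],[0,0,0],0],
  [[0,0,0],[0,0,0],0],
  [[0,0,0],[0,0,0],0],
])

```text
clock: 2.85
position: [0.5556, -0.0423, 0.1472]
ee_rot: [0.639, 0.769, 0.0, 0.0]
ft_force: [1.0, 0.6, 0.1]
grip_width: -0.002
```

```bash
python3 - <<'E'
from workcell import readout, camera
import cv2
a=camera("top");b=camera("side")
cv2.imwrite("pics/c3.png",cv2.resize(b[205:320,260:400],None,fx=5,fy=5,interpolation=cv2.INTER_CUBIC))
cv2.imwrite("pics/c4.png",cv2.resize(a[205:305,255:395],None,fx=5.7,fy=5.7,interpolation=cv2.INTER_CUBIC))
o=readout.get_obs();print(o["position"],o["ft_force"],o["clock"])
from h import *
print(world([.543,.022,.187],[[0,-.061,.116]]))
E
```

```text
[ 0.5556839  -0.04224797  0.14731812] [ 0.53481497 -0.25427827 -0.13712099] 2.95
[[ 0.55434063 -0.03793655  0.116     ]]
```

View pics/c3.png

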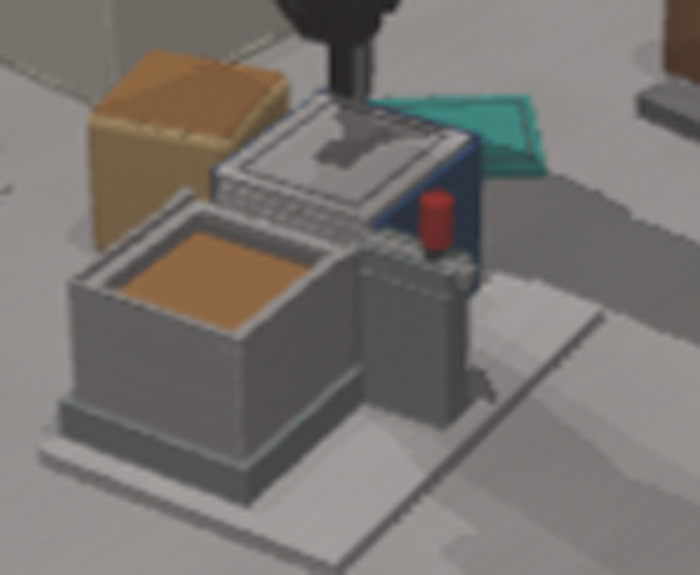

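View pics/c4.png

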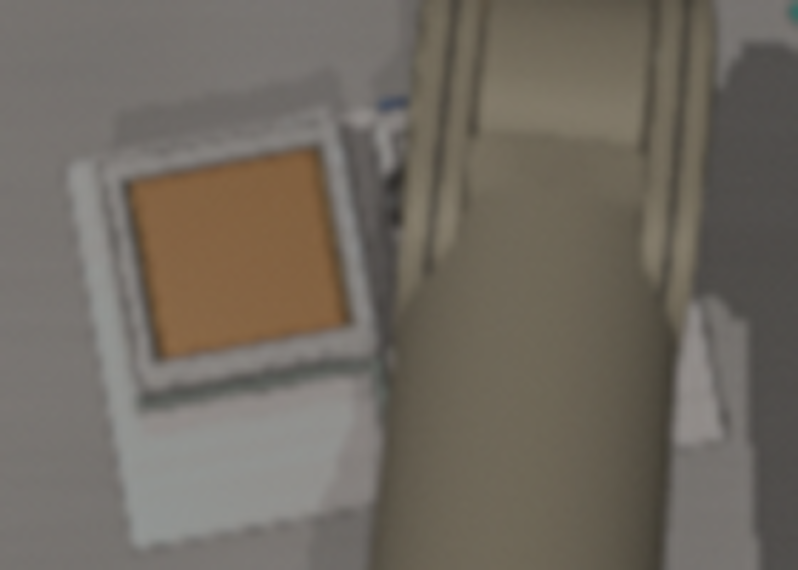

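>>> play_rows([
  [[-1,0,-8],[0,0,0],0],
  [[0,0,-8],[0,0,0],0],
  [[0,0,-5],[0,0,0],0],
  [[0,0,-3],[0,0,0],0],
  [[0,0,-0.5],[0,0,0],0],
  [[0,0,-0.5],[0,0,0],0],
  [[0,0,-0.5],[0,0,0],0],
  [[0,0,-0.5],[0,0,0],0],
  [[0,0,0],[0,0,0],0],
])

```text
clock: 4.08
position: [0.5541, -0.0423, 0.1204]
ee_rot: [0.639, 0.769, 0.0, -0.0]
ft_force: [0.1, 0.0, 0.1]
grip_width: -0.001
```

>>> play_rows([
  [[0,0,-0.5],[0,0,0],0],
  [[0,0,-0.5],[0,0,0],0],
  [[0,0,-0.5],[0,0,0],0],
  [[0,0,-0.5],[0,0,0],0],
  [[0,0,-0.5],[0,0,0],0],
  [[0,0,-0.4],[0,0,0],0],
  [[0,0,-0.4],[0,0,0],0],
  [[0,0,-0.4],[0,0,0],0],
])

```text
clock: 5.08
position: [0.5541, -0.0423, 0.1166]
ee_rot: [0.639, 0.769, 0.0, -0.0]
ft_force: [0.4, -0.6, 0.3]
grip_width: -0.003
```

>>> play_rows([
  [[0,0,-0.3],[0,0,0],0],
  [[0,0,-0.3],[0,0,0],0],
])

```text
clock: 5.32
position: [0.5542, -0.0423, 0.1162]
ee_rot: [0.639, 0.769, 0.0, 0.0]
ft_force: [-0.5, -0.4, 3.3]
grip_width: 0.002
```

>>> play_rows([
  [[0,0,-0.3],[0,0,0],0],
])

```text
clock: 5.45
position: [0.5545, -0.0423, 0.1162]
ee_rot: [0.639, 0.769, 0.0, 0.0]
ft_force: [-1.4, 0.5, 4.8]
grip_width: 0.002
```

>>> play_rows([
  [[0,0,-0.2],[0,0,0],0],
])

```text
clock: 5.58
position: [0.5546, -0.0423, 0.1162]
ee_rot: [0.639, 0.769, 0.0, 0.0]
ft_force: [-0.5, 0.4, 6.7]
grip_width: -0.004
```

>>> play_rows([
  [[0,0,-0.1],[0,0,0],0],
  [[-0.2,1,0],[0,0,0],0],
  [[-0.3,1.5,0],[0,0,0],0],
  [[-0.4,2,0],[0,0,0],0],
  [[-0.4,2,0],[0,0,0],0],
])

```text
clock: 6.2
position: [0.5535, -0.0359, 0.1162]
ee_rot: [0.639, 0.769, 0.001, 0.001]
ft_force: [-0.5, -0.3, 5.6]
grip_width: 0.003
```

>>> play_rows([
  [[-0.4,2,-0.1],[0,0,0],0],
  [[-0.4,2,-0.1],[0,0,0],0],
  [[-0.4,2,0],[0,0,0],0],
  [[-0.4,2,0],[0,0,0],0],
])

```text
clock: 6.7
position: [0.5521, -0.028, 0.1162]
ee_rot: [0.639, 0.769, 0.001, 0.001]
ft_force: [-0.6, -1.4, 6.3]
grip_width: -0.002
```

```bash
cat > look.py <<'E'
import sys
from workcell import readout, camera
import cv2
n=sys.argv[1]
b=camera("side")
cv2.imwrite(f"pics/{n}.png",cv2.resize(b[205:320,260:400],None,fx=5,fy=5,interpolation=cv2.INTER_CUBIC))
o=readout.get_obs();print(o["position"],o["ft_force"],o["clock"])
E
python3 look.py d1
```

```text
[ 0.55206355 -0.02764139  0.11614449] [ 0.43680442 -0.9592886   7.60479627] 6.75
```

View pics/d1.png

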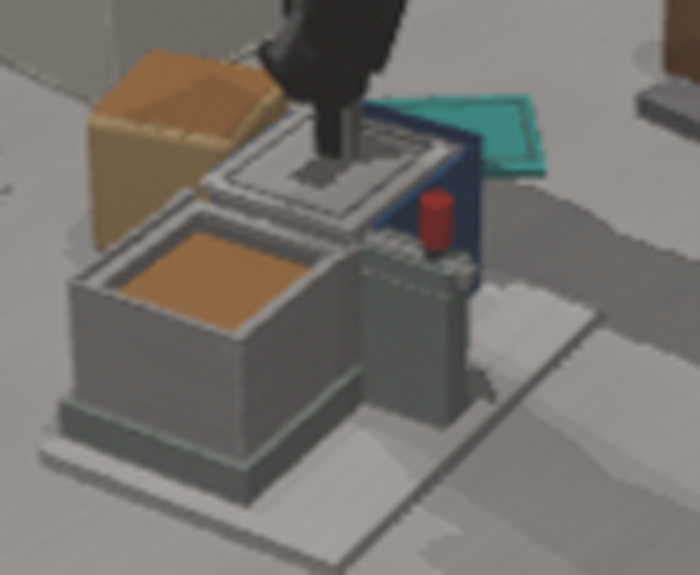

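The lid follows: its leading corner moved to about (200,185) in the crop, and the second lid stayed put. I'll continue.

>>> play_rows([
  [[-0.5,2.5,0],[0,0,0],0],
  [[-0.5,2.5,0],[0,0,0],0],
  [[-0.5,2.5,0],[0,0,0],0],
  [[-0.5,2.5,0],[0,0,0],0],
  [[-0.5,2.5,0],[0,0,0],0],
])

```text
clock: 7.38
position: [0.5496, -0.0155, 0.1162]
ee_rot: [0.639, 0.769, 0.001, 0.001]
ft_force: [-0.6, -1.4, 4.9]
grip_width: -0.002
```

>>> play_rows([
  [[-0.5,2.5,0],[0,0,0],0],
  [[-0.5,2.5,0],[0,0,0],0],
  [[-0.5,2.5,0],[0,0,0],0],
  [[-0.5,2.5,0],[0,0,0],0],
])

```text
clock: 7.88
position: [0.5476, -0.0054, 0.1162]
ee_rot: [0.639, 0.769, 0.001, 0.001]
ft_force: [0.0, 0.1, 7.1]
grip_width: 0.004
```

>>> play_rows([
  [[-0.5,2.5,0],[0,0,0],0],
  [[-0.5,2.5,0],[0,0,0],0],
  [[-0.5,2.5,0],[0,0,0],0],
  [[-0.5,2.5,0],[0,0,0],0],
])

```text
clock: 8.38
position: [0.5456, 0.0046, 0.1161]
ee_rot: [0.639, 0.769, 0.001, 0.001]
ft_force: [0.1, -0.5, 7.4]
grip_width: -0.001
```

>>> play_rows([
  [[-0.5,2.5,0],[0,0,0],0],
  [[-0.5,2.5,0],[0,0,0],0],
])

```text
clock: 8.62
position: [0.5446, 0.0096, 0.1161]
ee_rot: [0.639, 0.769, 0.001, 0.001]
ft_force: [0.3, -0.2, 6.9]
grip_width: 0.001
```

```bash
python3 look.py d2
```

```text
[0.54453474 0.01006368 0.11614397] [-0.32893478  0.94399786  7.51186501] 8.675
```

View pics/d2.png

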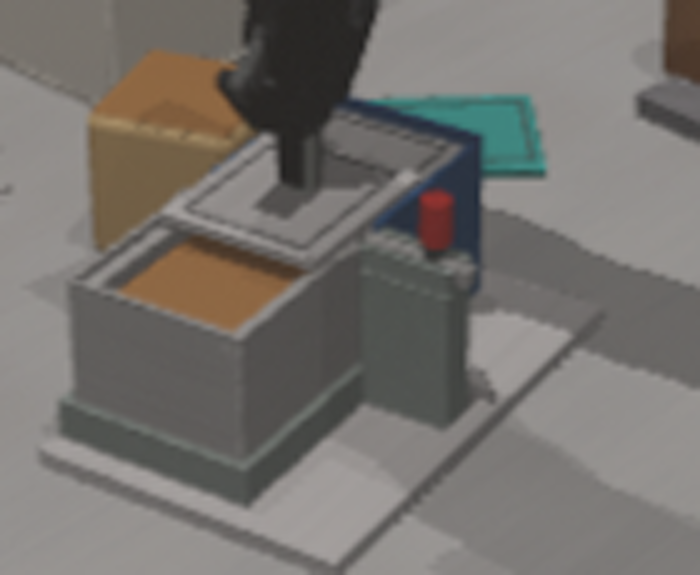

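The lid now overlaps the tin entry, still level. The tipping phase starts here, so I'll take smaller steps.

>>> play_rows([
  [[-0.4,2,0],[0,0,0],0],
  [[-0.4,2,0],[0,0,0],0],
])

```text
clock: 8.93
position: [0.5438, 0.0136, 0.1161]
ee_rot: [0.639, 0.769, 0.001, 0.001]
ft_force: [0.5, -1.6, 6.7]
grip_width: 0.004
```

>>> play_rows([
  [[-0.4,2,0],[0,0,0],0],
  [[-0.4,2,0],[0,0,0],0],
])

```text
clock: 9.18
position: [0.543, 0.0176, 0.1161]
ee_rot: [0.639, 0.769, 0.001, 0.001]
ft_force: [0.3, -0.3, 6.9]
grip_width: 0.002
```

>>> play_rows([
  [[-0.4,2,0],[0,0,0],0],
])

```text
clock: 9.3
position: [0.5426, 0.0197, 0.1161]
ee_rot: [0.639, 0.769, 0.001, 0.001]
ft_force: [-0.2, 0.1, 6.4]
grip_width: -0.001
```

>>> play_rows([
  [[-0.4,2,0],[0,0,0],0],
])

```text
clock: 9.43
position: [0.5421, 0.0217, 0.1161]
ee_rot: [0.639, 0.769, 0.001, 0.001]
ft_force: [-0.2, -0.6, 6.5]
grip_width: -0.001
```

>>> play_rows([
  [[-0.4,2,0],[0,0,0],0],
])

```text
clock: 9.55
position: [0.5416, 0.0237, 0.116]
ee_rot: [0.639, 0.769, 0.001, 0.001]
ft_force: [-0.3, -0.8, 5.8]
grip_width: 0.003
```

>>> play_rows([
  [[-0.4,2,0],[0,0,0],0],
])

```text
clock: 9.68
position: [0.5412, 0.0257, 0.1159]
ee_rot: [0.639, 0.769, 0.001, 0.0]
ft_force: [0.2, -0.5, 6.2]
grip_width: 0.0
```

>>> play_rows([
  [[-0.4,2,0],[0,0,0],0],
])

```text
clock: 9.8
position: [0.5407, 0.0278, 0.1158]
ee_rot: [0.639, 0.769, 0.001, 0.0]
ft_force: [-0.0, -0.4, 5.2]
grip_width: 0.005
```

>>> play_rows([
  [[-0.4,2,-0.3],[0,0,0],0],
])

```text
clock: 9.93
position: [0.5404, 0.0297, 0.1157]
ee_rot: [0.639, 0.769, 0.001, 0.001]
ft_force: [1.0, -0.3, 7.2]
grip_width: -0.0
```

>>> play_rows([
  [[-0.4,2,-0.2],[0,0,0],0],
  [[-0.4,2,-0.1],[0,0,0],0],
])

```text
clock: 10.18
position: [0.5398, 0.0337, 0.1155]
ee_rot: [0.639, 0.769, 0.001, 0.001]
ft_force: [0.3, 1.0, 8.4]
grip_width: 0.002
```

>>> play_rows([
  [[-0.4,2,-0.1],[0,0,0],0],
  [[-0.4,2,-0.1],[0,0,0],0],
])

```text
clock: 10.42
position: [0.539, 0.0377, 0.1154]
ee_rot: [0.639, 0.769, 0.001, 0.001]
ft_force: [1.0, -0.9, 8.6]
grip_width: 0.001
```

>>> play_rows([
  [[-0.4,2,0],[0,0,0],0],
  [[-0.4,2,-0.1],[0,0,0],0],
])

```text
clock: 10.68
position: [0.5382, 0.0418, 0.1153]
ee_rot: [0.639, 0.769, 0.001, 0.001]
ft_force: [-0.4, -0.7, 7.4]
grip_width: -0.002
```

>>> play_rows([
  [[-0.4,2,0],[0,0,0],0],
  [[-0.4,2,-0.1],[0,0,0],0],
])

```text
clock: 10.92
position: [0.5374, 0.0458, 0.1152]
ee_rot: [0.639, 0.769, 0.001, 0.001]
ft_force: [0.4, 0.1, 8.6]
grip_width: -0.002
```

>>> play_rows([
  [[-0.4,2,0],[0,0,0],0],
  [[-0.4,2,-0.1],[0,0,0],0],
])

```text
clock: 11.18
position: [0.5366, 0.0497, 0.115]
ee_rot: [0.639, 0.769, 0.001, 0.001]
ft_force: [0.0, -1.1, 7.7]
grip_width: -0.003
```

```bash
python3 look.py d3
```

```text
[0.53650256 0.0500901  0.1149949 ] [-0.66276441 -0.19459239  7.41552614] 11.225
```

View pics/d3.png

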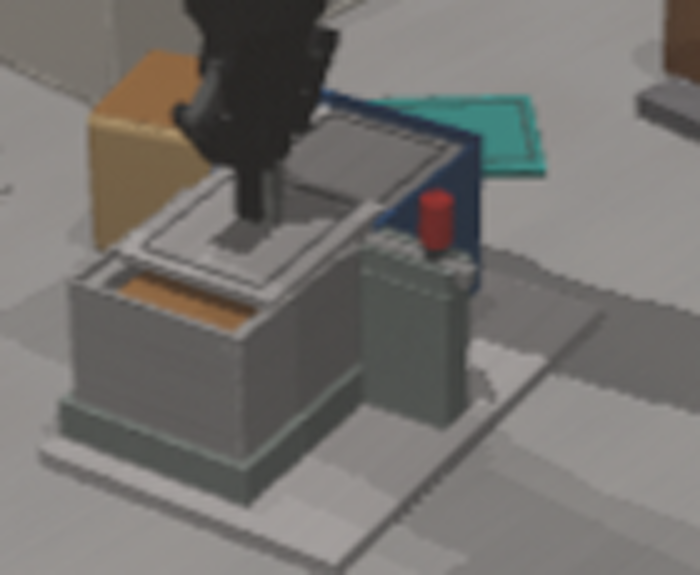

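The lid lies in the guides, nose on the rim, tail still on the stack. I'll continue in the same way.

>>> play_rows([
  [[-0.4,2,0],[0,0,0],0],
  [[-0.4,2,-0.1],[0,0,0],0],
])

```text
clock: 11.48
position: [0.5358, 0.0537, 0.1149]
ee_rot: [0.639, 0.769, 0.001, 0.001]
ft_force: [0.4, -0.2, 8.6]
grip_width: 0.0
```

>>> play_rows([
  [[-0.4,2,0],[0,0,0],0],
  [[-0.4,2,-0.1],[0,0,0],0],
])

```text
clock: 11.72
position: [0.535, 0.0578, 0.1149]
ee_rot: [0.639, 0.769, 0.001, 0.001]
ft_force: [-0.4, -0.6, 9.0]
grip_width: 0.0
```

>>> play_rows([
  [[-0.4,2,0],[0,0,0],0],
])

```text
clock: 11.85
position: [0.5346, 0.0597, 0.1148]
ee_rot: [0.639, 0.769, 0.001, 0.001]
ft_force: [-0.1, -0.2, 8.2]
grip_width: 0.0
```

>>> play_rows([
  [[-0.4,2,-0.1],[0,0,0],0],
])

```text
clock: 11.98
position: [0.5342, 0.0618, 0.1148]
ee_rot: [0.639, 0.769, 0.001, 0.001]
ft_force: [0.4, 0.2, 8.4]
grip_width: -0.001
```

>>> play_rows([
  [[-0.3,1.5,0],[0,0,0],0],
])

```text
clock: 12.1
position: [0.5339, 0.0633, 0.1147]
ee_rot: [0.639, 0.769, 0.001, 0.001]
ft_force: [-0.3, -0.1, 8.0]
grip_width: -0.0
```

>>> play_rows([
  [[-0.3,1.5,0],[0,0,0],0],
])

```text
clock: 12.22
position: [0.5336, 0.0648, 0.1147]
ee_rot: [0.639, 0.769, 0.001, 0.001]
ft_force: [-0.4, -1.0, 7.3]
grip_width: 0.001
```

>>> play_rows([
  [[-0.2,1,0.1],[0,0,0],0],
])

```text
clock: 12.35
position: [0.5333, 0.0658, 0.1147]
ee_rot: [0.639, 0.769, 0.001, 0.001]
ft_force: [0.3, -0.3, 7.4]
grip_width: 0.001
```

>>> play_rows([
  [[-0.2,1,0.1],[0,0,0],0],
])

```text
clock: 12.48
position: [0.5324, 0.0667, 0.1141]
ee_rot: [0.639, 0.769, 0.0, 0.0]
ft_force: [-0.8, -0.1, 0.4]
grip_width: 0.001
```

>>> play_rows([
  [[-0.2,1,0],[0,0,0],0],
])

```text
clock: 12.6
position: [0.5318, 0.0677, 0.1137]
ee_rot: [0.639, 0.769, -0.0, -0.0]
ft_force: [0.1, 0.3, 0.9]
grip_width: 0.003
```

>>> play_rows([
  [[-0.2,1,0],[0,0,0],0],
])

```text
clock: 12.72
position: [0.5316, 0.0688, 0.1137]
ee_rot: [0.639, 0.769, -0.0, -0.0]
ft_force: [0.0, 0.1, 1.0]
grip_width: 0.0
```

>>> play_rows([
  [[-0.2,1,0],[0,0,0],0],
])

```text
clock: 12.85
position: [0.5316, 0.0698, 0.1139]
ee_rot: [0.639, 0.769, -0.0, -0.0]
ft_force: [-0.2, 0.2, -0.7]
grip_width: -0.001
```

>>> play_rows([
  [[0,0,-0.4],[0,0,0],0],
  [[0,0,-0.3],[0,0,0],0],
])

```text
clock: 13.1
position: [0.5317, 0.0697, 0.1133]
ee_rot: [0.639, 0.769, 0.0, -0.0]
ft_force: [-0.5, -0.3, -1.0]
grip_width: -0.0
```

>>> play_rows([
  [[0,0,-0.4],[0,0,0],0],
  [[0,0,-0.3],[0,0,0],0],
])

```text
clock: 13.35
position: [0.5319, 0.0697, 0.1129]
ee_rot: [0.639, 0.769, 0.0, 0.0]
ft_force: [0.0, 0.3, 4.7]
grip_width: -0.002
```

>>> play_rows([
  [[0,0,-0.3],[0,0,0],0],
  [[0,0,-0.3],[0,0,0],0],
])

```text
clock: 13.6
position: [0.5324, 0.0698, 0.1129]
ee_rot: [0.639, 0.769, 0.001, 0.0]
ft_force: [-0.9, 0.2, 8.7]
grip_width: -0.003
```

Contact again at z=0.1129, so the rim is about 3.3 mm lower. I'll slide the rest to the stop.

>>> play_rows([
  [[-0.2,1,0],[0,0,0],0],
  [[-0.3,1.5,0],[0,0,0],0],
  [[-0.3,1.5,0],[0,0,0],0],
])

```text
clock: 13.98
position: [0.5318, 0.0737, 0.1129]
ee_rot: [0.639, 0.769, 0.001, 0.001]
ft_force: [0.7, -0.9, 6.1]
grip_width: 0.0
```

>>> play_rows([
  [[-0.3,1.5,0],[0,0,0],0],
  [[-0.3,1.5,0],[0,0,0],0],
])

```text
clock: 14.22
position: [0.5312, 0.0767, 0.1129]
ee_rot: [0.639, 0.769, 0.001, 0.001]
ft_force: [0.3, 0.3, 6.3]
grip_width: 0.002
```

>>> play_rows([
  [[-0.3,1.5,0],[0,0,0],0],
  [[-0.3,1.5,0],[0,0,0],0],
])

```text
clock: 14.48
position: [0.5306, 0.0797, 0.1129]
ee_rot: [0.639, 0.769, 0.001, 0.001]
ft_force: [0.7, -1.3, 6.7]
grip_width: 0.001
```

>>> play_rows([
  [[-0.3,1.5,0],[0,0,0],0],
  [[-0.3,1.5,0],[0,0,0],0],
])

```text
clock: 14.72
position: [0.53, 0.0827, 0.1129]
ee_rot: [0.639, 0.769, 0.001, 0.001]
ft_force: [-0.6, -1.0, 6.4]
grip_width: -0.001
```

```bash
python3 look.py d4
```

```text
[0.52992758 0.08294765 0.11290161] [-0.69141888  0.6846724   6.51796058] 14.775
```

View pics/d4.png

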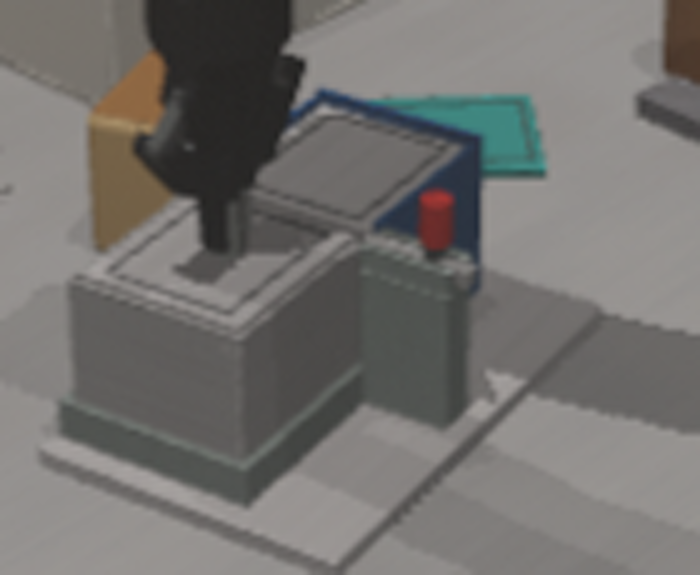

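>>> play_rows([
  [[-0.3,1.5,0],[0,0,0],0],
  [[-0.3,1.5,0],[0,0,0],0],
])

```text
clock: 15.02
position: [0.5294, 0.0857, 0.1129]
ee_rot: [0.639, 0.769, 0.001, 0.001]
ft_force: [0.2, -1.1, 6.6]
grip_width: 0.001
```

>>> play_rows([
  [[-0.3,1.5,-0.1],[0,0,0],0],
  [[-0.2,1,0],[0,0,0],0],
])

```text
clock: 15.28
position: [0.529, 0.0879, 0.1129]
ee_rot: [0.639, 0.769, 0.001, 0.001]
ft_force: [1.0, -3.0, 7.5]
grip_width: -0.001
```

>>> play_rows([
  [[-0.2,1,0],[0,0,0],0],
  [[-0.2,1,0],[0,0,0],0],
])

```text
clock: 15.52
position: [0.5286, 0.0899, 0.1129]
ee_rot: [0.639, 0.769, 0.001, 0.001]
ft_force: [1.2, -1.8, 7.5]
grip_width: 0.002
```

>>> play_rows([
  [[-0.2,1,0],[0,0,0],0],
  [[-0.2,1,0],[0,0,0],0],
])

```text
clock: 15.78
position: [0.5282, 0.0919, 0.1129]
ee_rot: [0.639, 0.769, 0.001, 0.001]
ft_force: [-0.2, -1.9, 6.9]
grip_width: -0.001
```

>>> play_rows([
  [[-0.2,1,0],[0,0,0],0],
  [[-0.2,1,0],[0,0,0],0],
])

```text
clock: 16.02
position: [0.5278, 0.0939, 0.1129]
ee_rot: [0.639, 0.769, 0.001, 0.001]
ft_force: [0.5, -2.4, 7.8]
grip_width: -0.003
```

```bash
python3 look.py d5
```

```text
[0.52779179 0.09402857 0.11291184] [ 0.3086134  -2.92359314  7.79680151] 16.075
```

View pics/d5.png

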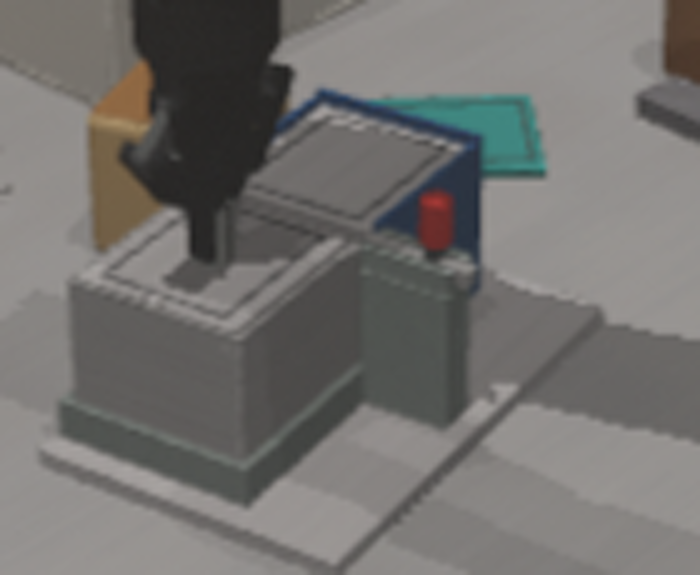

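Fy rose to the slip level (about -2.5 N), and in the view the lid sits flush within the tin's walls: it is home. I'll lift off, check it, and go behind the knob.

>>> play_rows([
  [[0,0,1],[0,0,0],0],
  [[0,0,4],[0,0,0],0],
  [[0,0,15],[0,0,0],0],
  [[0,0,20],[0,0,0],0],
  [[0,0,15],[0,0,0],0],
  [[-20,-16,0],[0,0,0],0],
  [[-25,-20,0],[0,0,0],0],
  [[-25,-20,0],[0,0,0],0],
  [[-25,-20,0],[0,0,0],0],
  [[-20,-16,0],[0,0,0],0],
  [[0,0,0],[0,0,0],0],
])

```text
clock: 17.45
position: [0.4112, 0.0014, 0.1676]
ee_rot: [0.639, 0.769, 0.001, -0.0]
ft_force: [-0.2, 1.3, 0.2]
grip_width: 0.002
```

```bash
python3 look.py d6; python3 - <<'E'
from workcell import camera
import cv2
cv2.imwrite("pics/d6t.png",cv2.resize(camera("top")[205:305,255:395],None,fx=5.7,fy=5.7,interpolation=cv2.INTER_CUBIC))
E
```

```text
[0.4119918  0.00218789 0.16764741] [-0.81387841  0.96367139  0.49497905] 17.5
```

View pics/d6.png

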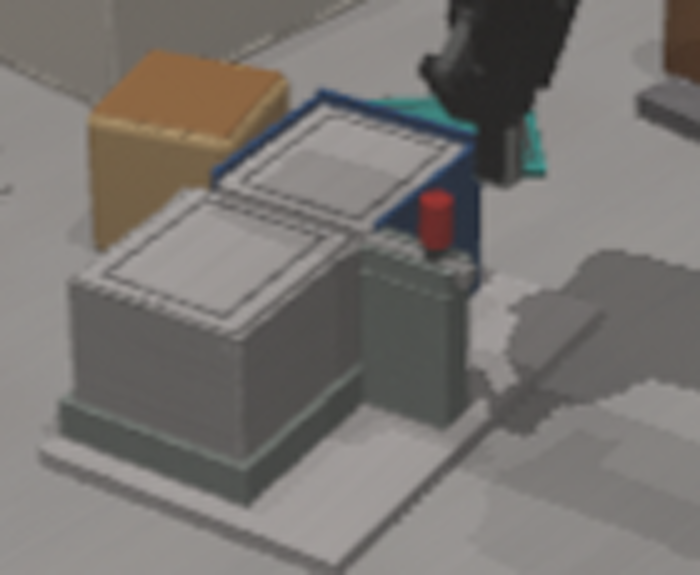

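View pics/d6t.png

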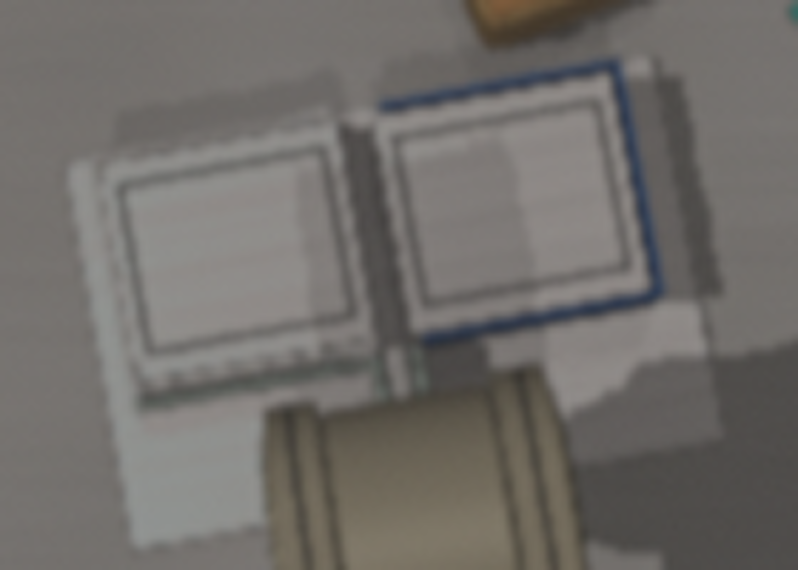

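The printed frame moved by (-48.5, +8.9) px, about 127 mm, so the lid is home and the second lid's frame hasn't moved. The fingertip is behind the knob. I'll descend and push along stand +x.

>>> play_rows([
  [[0,0,-15],[0,0,0],0],
  [[0,0,-15],[0,0,0],0],
  [[0,0,-10],[0,0,0],0],
  [[0,0,-2],[0,0,0],0],
  [[0,0,0],[0,0,0],0],
  [[3,0.4,0],[0,0,0],0],
  [[3,0.4,0],[0,0,0],0],
  [[2,0.4,0],[0,0,0],0],
  [[2,0.4,0],[0,0,0],0],
  [[2,0.4,0],[0,0,0],0],
])

```text
clock: 18.8
position: [0.424, 0.0043, 0.125]
ee_rot: [0.639, 0.769, 0.0, -0.0]
ft_force: [0.0, -0.4, 0.3]
grip_width: -0.001
```

```bash
python3 look.py d7
```

```text
[0.42412096 0.00431839 0.12494717] [-0.09894886  0.12291012 -1.04990374] 18.85
```

View pics/d7.png

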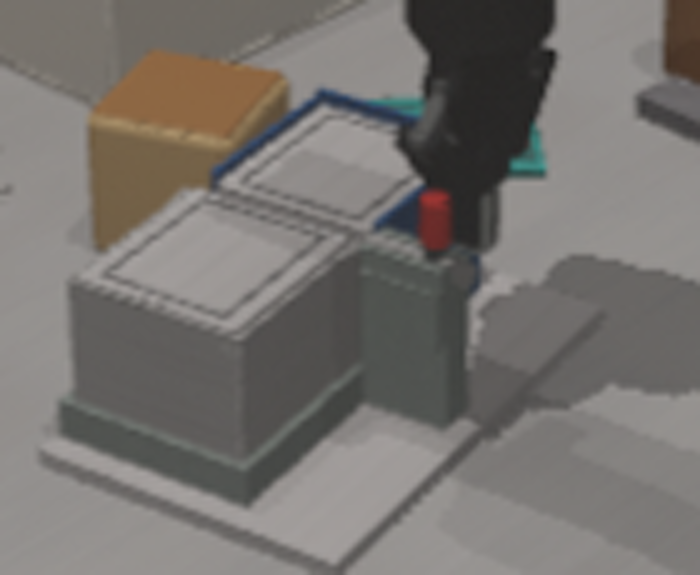

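>>> play_rows([
  [[2,0.3,0],[0,0,0],0],
  [[2,0.4,0],[0,0,0],0],
  [[2,0.4,0],[0,0,0],0],
  [[3,0.6,0],[0,0,0],0],
  [[3,0.6,0],[0,0,0],0],
])

```text
clock: 19.48
position: [0.4359, 0.0065, 0.1249]
ee_rot: [0.639, 0.769, -0.0, -0.0]
ft_force: [-1.9, -1.0, 1.5]
grip_width: -0.0
```

>>> play_rows([
  [[3,0.6,0],[0,0,0],0],
  [[3,0.6,0],[0,0,0],0],
  [[3,0.6,0],[0,0,0],0],
  [[3,0.6,0],[0,0,0],0],
  [[3,0.6,0],[0,0,0],0],
])

```text
clock: 20.1
position: [0.451, 0.0095, 0.1249]
ee_rot: [0.639, 0.769, -0.0, -0.0]
ft_force: [-2.0, -2.1, -0.3]
grip_width: 0.001
```

```bash
python3 look.py d8
```

```text
[0.45127933 0.00958971 0.12491285] [-1.06405451  0.22415889 -1.50537809] 20.15
```

View pics/d8.png

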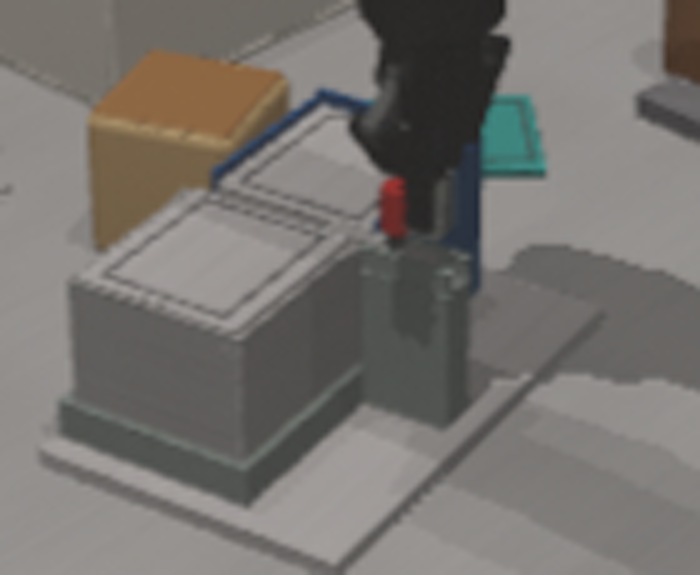

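The knob moves with the fingers, now at about (392,208) in the crop. I'll keep pushing.

>>> play_rows([
  [[3,0.6,0],[0,0,0],0],
  [[3,0.6,0],[0,0,0],0],
  [[3,0.6,0],[0,0,0],0],
  [[3,0.6,0],[0,0,0],0],
  [[3,0.6,0],[0,0,0],0],
])

```text
clock: 20.78
position: [0.466, 0.0125, 0.1249]
ee_rot: [0.639, 0.769, -0.0, -0.0]
ft_force: [-2.0, -2.1, -0.6]
grip_width: 0.001
```

>>> play_rows([
  [[2,0.4,0],[0,0,0],0],
  [[2,0.4,0],[0,0,0],0],
])

```text
clock: 21.02
position: [0.4699, 0.0133, 0.1249]
ee_rot: [0.639, 0.769, -0.0, -0.0]
ft_force: [-1.6, -1.2, -0.3]
grip_width: -0.001
```

>>> play_rows([
  [[2,0.4,0],[0,0,0],0],
])

```text
clock: 21.15
position: [0.4719, 0.0137, 0.1249]
ee_rot: [0.639, 0.769, 0.0, -0.0]
ft_force: [-1.3, -2.1, -0.5]
grip_width: 0.007
```

>>> play_rows([
  [[1,0.2,0],[0,0,0],0],
])

```text
clock: 21.28
position: [0.4729, 0.014, 0.1249]
ee_rot: [0.639, 0.769, -0.0, -0.0]
ft_force: [-2.4, -1.5, 0.3]
grip_width: 0.0
```

>>> play_rows([
  [[1,0.2,0],[0,0,0],0],
])

```text
clock: 21.4
position: [0.4739, 0.0142, 0.1249]
ee_rot: [0.639, 0.769, 0.0, -0.0]
ft_force: [-2.3, -2.2, -0.7]
grip_width: -0.001
```

>>> play_rows([
  [[1,0.2,0],[0,0,0],0],
])

```text
clock: 21.52
position: [0.4748, 0.0143, 0.1249]
ee_rot: [0.639, 0.769, 0.0, -0.0]
ft_force: [-1.9, -1.7, -0.9]
grip_width: 0.002
```

```bash
python3 look.py d9
```

```text
[0.47495562 0.01435926 0.12496012] [-1.9846107  -0.78112092 -0.55471639] 21.575
```

View pics/d9.png

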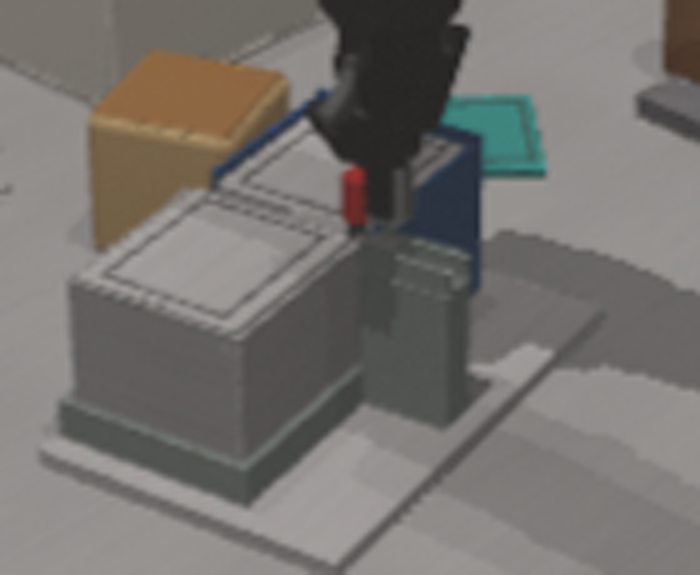

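Still moving at about 2 N with no stop felt yet. I'll go on until the force jumps.

>>> play_rows([
  [[1,0.2,0],[0,0,0],0],
  [[1,0.2,0],[0,0,0],0],
])

```text
clock: 21.82
position: [0.4764, 0.0146, 0.1249]
ee_rot: [0.639, 0.769, -0.0, -0.0]
ft_force: [-7.7, -2.4, 4.6]
grip_width: -0.003
```

>>> play_rows([
  [[1,0.2,0],[0,0,0],0],
])

```text
clock: 21.95
position: [0.4765, 0.0147, 0.1248]
ee_rot: [0.639, 0.769, -0.001, -0.001]
ft_force: [-13.1, -3.6, 9.6]
grip_width: -0.005
```

>>> play_rows([
  [[1,0.2,0],[0,0,0],0],
])

```text
clock: 22.08
position: [0.4765, 0.0147, 0.1246]
ee_rot: [0.639, 0.769, -0.002, -0.002]
ft_force: [-17.3, -3.3, 12.0]
grip_width: 0.001
```

>>> play_rows([
  [[1,0.2,0],[0,0,0],0],
])

```text
clock: 22.2
position: [0.4766, 0.0147, 0.1244]
ee_rot: [0.639, 0.769, -0.003, -0.003]
ft_force: [-23.6, -4.6, 18.4]
grip_width: 0.001
```

>>> play_rows([
  [[1,0.2,0],[0,0,0],0],
])

```text
clock: 22.32
position: [0.4767, 0.0147, 0.1244]
ee_rot: [0.639, 0.769, -0.003, -0.004]
ft_force: [-28.6, -5.5, 17.9]
grip_width: 0.002
```

Hard stop at the predicted TCP position (stand x ≈ -67 mm). I'll back off along -x, raise, and look.

>>> play_rows([
  [[-4,-0.8,0],[0,0,0],0],
  [[-4,-0.8,0],[0,0,0],0],
  [[-10,-2,0],[0,0,0],0],
  [[-10,-2,10],[0,0,0],0],
  [[-5,-1,20],[0,0,0],0],
  [[0,0,30],[0,0,0],0],
  [[0,-30,30],[0,0,0],0],
  [[0,-40,30],[0,0,0],0],
  [[0,-40,0],[0,0,0],0],
  [[0,-40,0],[0,0,0],0],
  [[0,-40,0],[0,0,0],0],
  [[0,0,0],[0,0,0],0],
])

```text
clock: 23.82
position: [0.447, -0.184, 0.2451]
ee_rot: [0.641, 0.768, 0.0, 0.0]
ft_force: [-0.1, 1.1, -0.5]
grip_width: 0.005
```

```bash
python3 look.py e1; python3 - <<'E'
from workcell import camera
import cv2
a=camera("top");cv2.imwrite("pics/e1f.png",a)
cv2.imwrite("pics/e1t.png",cv2.resize(a[205:305,255:395],None,fx=5.7,fy=5.7,interpolation=cv2.INTER_CUBIC))
E
```

```text
[ 0.44737176 -0.18193535  0.244944  ] [-0.24817329  0.9448461  -0.01821129] 23.875
```

View pics/e1.png

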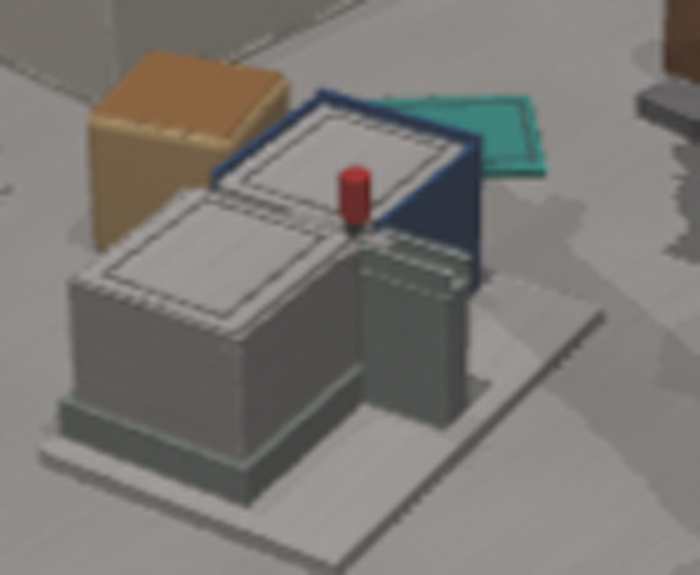

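View pics/e1t.png

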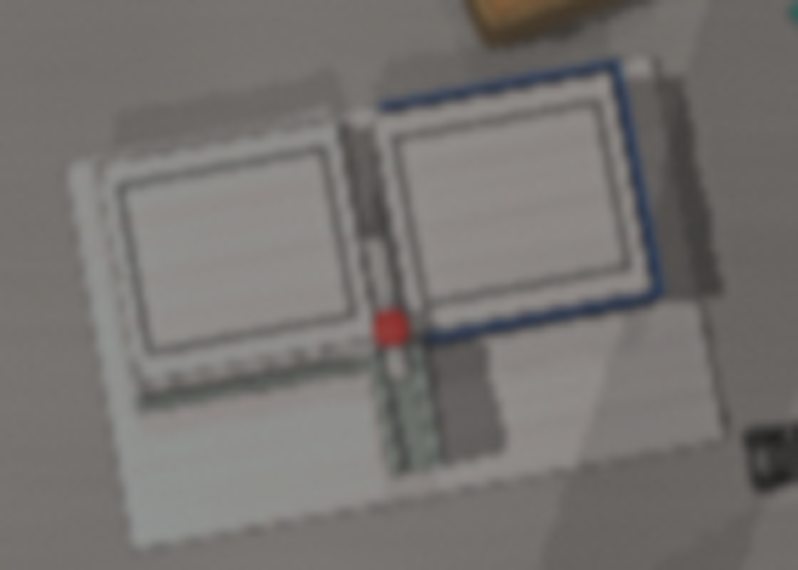

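The knob moved from (411,439) to (391,328) in the top crop, about 50 mm, so the bolt is fully in. The lid and stack are unchanged and the arm is clear.

```bash
python3 -c "
from workcell import manip
print(manip.hand_in())"
```

```text
the job is handed in; nothing more can be done
None
```

I closed the tin and handed the job in at about 24 s of the 67 s allowed; the hand-in itself gives no verdict.

- **Lid:** I pressed the top lid from above with closed fingertips, reading about 5–9 N throughout, and slid it along the stand. At the edge of the stack it dropped about 3.3 mm onto the tin, so I touched down again gently and pushed until the fingertips slipped against the far wall. The last top picture shows it has moved about 127 mm, which is the full distance home.
- **Bolt:** I pushed the red knob until it hit its hard stop. The pictures show it moved about 50 mm. The force reading rose to about 29 N sideways against that stop before I backed off.
- **Rest of the scene:** the second lid's printed frame sits in the same place in the before and after pictures. The third lid is hidden beneath it, so I couldn't check that one. The loaf looks undisturbed. I didn't compare the other table items one by one, but the arm only passed well above them.

No check failed. The two cameras disagreed by up to about 7 mm on where the stand was, so I used a combined fit. The contact height on the lid and the position of the bolt's stop both matched that fit to within a millimetre.

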